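# Isolate the screwdriving station and hold a printed bracket against the sprung fence

## Task

Turn the screwdriving station's rotary isolator from on to off, anticlockwise as far as it goes, so that a colleague can safely reach in. Then put the ribbed printed bracket flat on the bed of the assembly jig between its two low rails, its upright wall towards the sprung fence, and press it squarely against the fence with a steady 10 newtons or so, without driving the fence back to its end stop. Finish while still holding it pressed there, as a third hand for the colleague who will screw it together, and leave the other things on the bench where they are.

Things in the scene. Friction and masses are not known exactly. Their poses are not given: they have to be found in the camera images.
- isolator_box: fixed grey metal box 110 x 110 x 65 mm (x, y, height) on the bench at the robot's right, with a black rotary handle on top. Origin: centre of its underside, z up. A small black index bar lies on its top at the edge of its +x side: the off mark
- isolator (a joint): angle of the isolator's handle: 0 = off (against its stop), 1.047 rad (60 degrees) = on (against the other stop). Grows clockwise seen from above, so off is reached by turning anticlockwise. Stiff, about 0.12 N m, and stays where it is left. It starts at or near on
- isolator_grip (a point): point on the handle's vertical turning axis, 95 mm above the bench, 5 mm below the top of its bar; turns with it. The black bar is 80 mm long (this point's x), 16 mm wide (y, grip it across) and 30 mm tall (70 to 100 mm above the bench). The nose with the white stripe points along the point's +x; at off it points along the box's +x, at the black index bar
- bracket: the part: loose grey printed L-bracket, 0.08 to 0.17 kg, standing on its foot at the robot's left. Origin: centre of its underside, z up. Foot 70 x 50 mm (x, y), 6 thick. Upright wall 6 thick, 50 wide, 46 tall at the +x end; its flat outer face, at x = 35 mm, goes against the fence. Rib on the foot behind the wall, 12 mm wide (y, mid; grip across it), x = -21 to 29 mm, top at z = 39 mm
- jig: fixed aluminium assembly jig in front of the robot. Origin: centre of its bed's underside; x points to the fence, z up. Bed 180 x 130 mm (x, y), top at z = 10 mm. Two steel rails along x, 6 mm high (top at z = 16 mm), from x = -80 to 15 mm, leave a lane 60 mm wide centred on y = 0. A fixed block 100 mm wide, 46 mm tall stands behind the fence at x = 75 to 87 mm
- fence: the jig's sprung fence: aluminium bar 12 mm thick (x), 90 wide (y), top 54.5 mm above the bench. Origin: middle of the lower edge of its flat front face, which looks to the jig's -x; in the jig's frame at x = 30 mm, z = 10.5 mm at rest. It slides only along the jig's +x: spring of 1.0 N per mm, no preload (x = 40 mm means 10 N), end stop 22 mm back from rest (x = 52 mm)
- angle: bystander: plain grey printed angle without a rib, foot 50 x 50 mm, wall 60 mm tall; it and the bracket may stand in either of two places at the robot's left. Origin: centre of its underside
- screwdriver: bystander: screwdriver lying on the bench
- scraper: bystander: scraper lying on the bench at the left, beyond the printed parts
- cup: bystander: white cup 72 mm across, 85 mm tall, behind the jig
- resin: bystander: black resin bottle 80 mm across, 170 mm tall, behind the jig
- sample: bystander: white printed ring 64 mm across, 30 mm tall, at the far left
- jar: bystander: black jar 64 mm across, 85 mm tall, at the far right
Things that resemble listed ones, but are neither listed nor needed, are in the scene too. Leave any brown look-alike of the jig alone.

How it is judged:
By the outcome, as a careful person would: the job done as asked, in the order asked, and still so for the second after the job is handed in, while the arm keeps its last pose, push and grip.
It also fails if it takes over 61 s, if anything falls off the work surface, if the arm or the gripper's body presses on something with over 40 N, if the wrist force passes 120 N, or if a joint passes its speed limit or range.

## Robot

A 6-joint arm with a two-finger parallel gripper is mounted at the origin on the work surface. World frame = base frame: x ahead of the robot, y to its left, z up, the work surface at z = 0. Lengths are in mm, angles in degrees, forces in N, time in s.
With the tool pointing down it reaches from about 300 to 875 mm from the base axis. Payload 4.2 kg.
Tool frame: the origin (TCP) lies at the very end of the fingers, on their centre line; the grasp point (between the pads) lies 19 mm behind it; y points along the fingers, x is the direction in which the jaws open and shut, and the axes are right-handed (so a half turn about y gives the same grasp; the last joint's range is limited). The gripper opens to 85 mm and grips with 20 to 120 N. Pads are 22 mm wide; open, the fingers measure 114 mm over their backs; the gripper's body (76 mm by 85 mm) begins 54 mm behind the grasp point. The pads swing forward as they close: fully open they stand 13 mm farther back than shut.
Start: joints at [64.057, 18.312, 89.639, -0, 72.044, -1.146], TCP at [241.167, 521.996, 231.338] pointing down, gripper open.
Joint ranges: [-177.97, 177.97], [-48.28, 115.42], [12.27, 149.76], [-77.06, 257.06], [2.81, 150.46], [-146.56, 146.56]. Speed limits (degrees/s): [147.25, 147.25, 180, 180, 180, 180].

## Interface

Orientations are given as [roll, pitch, yaw] about the fixed x, y, z axes, in that order (R = Rz(yaw) Ry(pitch) Rx(roll)).
In Python, from bench import robot gives the robot as it stands.
- The arm moves only by the shell command python3 -m handwheel 'ROWS'. ROWS is JSON, a list of rows, each an object of numbers: "jaw": the closure, from 0 (fully open) to 1 (shut); "x", "y", "z": the shift along the tool's x, y, z in mm; "turn": the turn about the tool's y in degrees. In form: [{"jaw": .., "x": .., "y": .., "z": .., "turn": ..}, ...]. A call has 1 to 20 rows; each row shifts and turns the commanded pose from where the row before left it, along the tool's axes as they then stand; what a row does not reach is not made up. A row lasts 1/12 s, in which the tool goes at most 41.7 mm and 7.16 degrees, less where a joint would pass 70% of its speed; a pose out of reach is approached as far as the arm can. A call with a gripper value outside its range is refused whole. The fingers move at their own pace and stop on an object; the grip force is fixed at half the most. Time passes only in rows, so rows that do not move let the fingers close. It gives the time, the measured TCP pose, the force and the opening at its end, in the units of the state.
- robot.get_state(): the state, without advancing time (a new reading comes with each control period).
- robot.grab_frame(name): name is "scene" or "top" or "wrist"; returns a dict with "image" (420x560x3 uint8, red, green, blue), "range_z" (420x560 float32, mm along the optical axis (not along the pixel's ray), 0 where there is no reading), "K" (3x3 intrinsics, pixels), "cam_to_world" (4x4, takes a point from camera to world coordinates); the wrist camera has in their place "mount" (4x4, takes a point from camera to tool coordinates, whose origin is the TCP and whose axes are the tool frame's). Camera axes: x right, y down, z forward; pixel columns grow to the right and rows downward; lengths in mm; the calibration is good to about 2 mm. A picture is of the moment at which its call begins: read the wrist's pose just before it.
- robot.sign_off(): hands the job in, once; it reports no verdict.
Trained networks look in the newest picture that a camera, given by its name, has taken for a name from the list of things; names that differ only in an ending like _2 or _b are one class to them, and where a whole thing is asked for, a point or a joint stands for the part that bears it (a point fixed in the world has none). Each returns a list of dicts, best first, with "p" (0 to 1); they miss things now and then, are a little off and sometimes report something else, mostly with a low value. They report only what shows in the picture. A call takes as long as a camera call. They do not tell look-alikes from the thing itself.
- robot.silhouettes(camera, thing): "region" (420x560 bool, what is visible of it) and "extent" ([centre column, centre row, width, height] in pixels, round what is visible of it).
- robot.pinpoint(camera, thing): "centre" ([column, row] in pixels: a listed point, or the origin of a listed thing).
The state is a dict: "clock": time; "qpos": joint angles; "qd": joint speeds; "joint_torque": joint torques, N m; "eef_pos": TCP position; "eef_rot": TCP orientation; "ft_force": force on the tool from outside, world axes, zero at the start; "wrist_torque": the same for the moment, N m; "gripper_width": opening from 0.0 (shut) to 1.0 (fully open).
Only numpy, scipy, OpenCV 4.12 (cv2) and the standard library are available. Lean on these libraries where they do the work, as an engineer would, in place of code of your own. Each camera call takes 0.05 s, during which the arm holds its last target. There are 200 camera calls.

## Working session

There is one attempt and no reset: what is moved stays moved. The work goes in short steps, Python scripts to look and compute and a shell command to move; the robot and the scene stay as the last step left them, time stands still between calls to the robot, and variables do not carry over. Pictures are saved under pics/ and viewed, about 8 in all and at most 12, crops included, and the job is handed in when it is done.

```bash
mkdir -p pics; ls; python3 - <<'E'
from bench import robot
import cv2
print(robot.get_state())
for n in ("scene","top"):
    f=robot.grab_frame(n); cv2.imwrite(f"pics/{n}0.png",f["image"][:,:,::-1])
    print(n,f["K"],f["cam_to_world"])
    for t in ("isolator_box","isolator_grip","bracket","jig","fence","angle"):
        try: print(t,[(r["p"],r["centre"]) for r in robot.pinpoint(n,t)][:4])
        except Exception as e: print(t,e)
E
```

```text
pics
{'clock': 0.0, 'qpos': array([ 6.40563511e+01,  1.83504497e+01,  8.97064704e+01,  1.20127613e-03,
        7.20427781e+01, -1.14523617e+00]), 'qd': array([ 0.02256103,  0.01178775,  0.02397552, -0.01501452,  0.03952148,
        0.03718801]), 'joint_torque': array([-1.00443773e-03, -4.15525496e+01, -2.34161800e+01,  1.00578762e-05,
        8.29551980e-03,  5.33225636e-05]), 'eef_pos': array([240.95134202, 521.56013993, 230.49375557]), 'eef_rot': array([-89.99686547,   0.09965532,  65.20121865]), 'ft_force': array([ 0.20232096, -0.663296  , -0.25096484]), 'wrist_torque': array([ 0.04700398,  0.0061184 , -0.0076104 ]), 'gripper_width': 1.0049100492598992}
scene [[395.16709862   0.         285.86834341]
 [  0.         395.16709862 202.54518878]
 [  0.           0.           1.        ]] [[-4.02893119e-01  5.11008014e-01 -7.59307543e-01  1.30473744e+03]
 [ 9.15221586e-01  2.18753586e-01 -3.38402597e-01  3.18340457e+02]
 [-6.82519132e-03 -8.31274731e-01 -5.55819880e-01  6.80336048e+02]
 [ 0.00000000e+00  0.00000000e+00  0.00000000e+00  1.00000000e+00]]
isolator_box [(0.68, [210.1, 208.
[... 165 characters left out ...]
4, [416.6, 219.3]), (0.34, [211.5, 210.3])]
angle [(0.96, [398.6, 251.0])]
top [[404.45498569   0.         272.65791224]
 [  0.         404.45498569 211.96992576]
 [  0.           0.           1.        ]] [[-2.12727873e-02 -9.93733611e-01  1.09731397e-01  3.99479591e+02]
 [-9.99773569e-01  2.10862466e-02 -2.86024408e-03 -9.42700602e+00]
 [ 5.28497383e-04 -1.09767396e-01 -9.93957162e-01  1.27367894e+03]
 [ 0.00000000e+00  0.00000000e+00  0.00000000e+00  1.00000000e+00]]
isolator_box []
isolator_grip [(0.5, [364.0, 221.5])]
bracket [(0.69, [185.8, 201.3])]
jig [(0.95, [257.5, 212.7]), (0.77, [173.4, 300.8])]
fence [(0.58, [250.4, 202.3]), (0.53, [173.0, 287.9])]
angle [(0.51, [185.4, 240.9])]
```

```bash
python3 - <<'E'
import cv2
im=cv2.imread("pics/top0.png"); cv2.imwrite("pics/top0c.png",cv2.resize(im[130:340,120:400],(800,600),interpolation=cv2.INTER_CUBIC))
im=cv2.imread("pics/scene0.png"); cv2.imwrite("pics/scene0c.png",cv2.resize(im[120:330,160:510],(800,480),interpolation=cv2.INTER_CUBIC))
E
```

```text
(no output)
```

View pics/top0c.png

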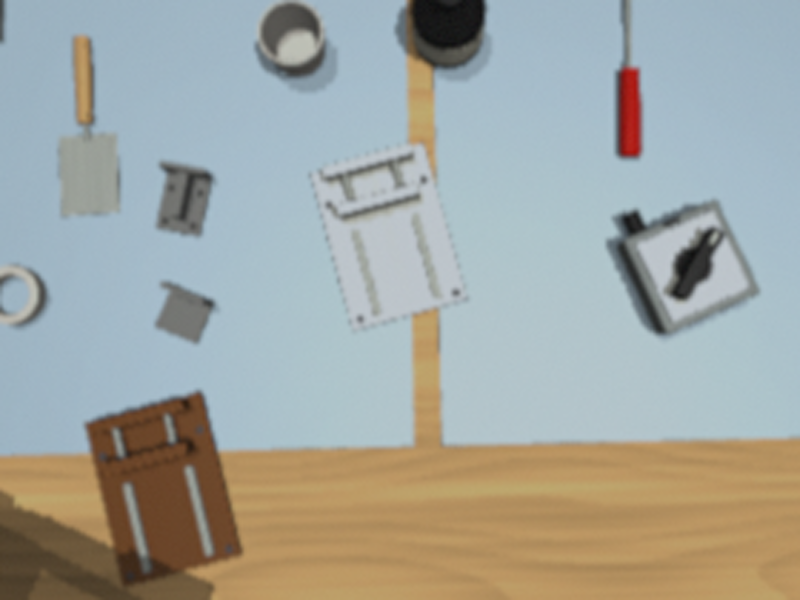

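View pics/scene0c.png

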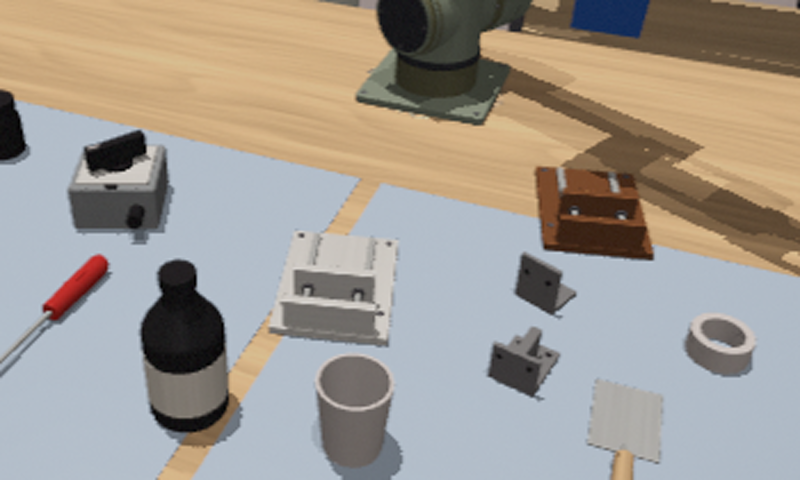

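The top view (crop coordinates) shows two printed parts:
- Ribbed part at (185,197), which has the rib behind its wall.
- Plain part at (185,312), which has no rib and is the angle.

The aluminium jig is at (390,235); the brown look-alike at (163,488) is to be left alone. The isolator is at (695,265), with its striped nose pointing up-right. The scene view agrees: the ribbed part is at (522,362). Next I measure.

```bash
cat > h.py <<'E'
import numpy as np, cv2
from scipy.spatial.transform import Rotation as Ro
from bench import robot
def frame(n):
    s=robot.get_state(); f=robot.grab_frame(n)
    if n=="wrist":
        T=np.eye(4);T[:3,:3]=Ro.from_euler("xyz",s["eef_rot"],degrees=True).as_matrix();T[:3,3]=s["eef_pos"]
        f["T"]=T@f["mount"]
    else: f["T"]=f["cam_to_world"]
    v,u=np.indices(f["range_z"].shape); z=f["range_z"]; K=f["K"]
    P=np.stack([(u-K[0,2])*z/K[0,0],(v-K[1,2])*z/K[1,1],z],-1)
    f["P"]=P@f["T"][:3,:3].T+f["T"][:3,3]; f["P"][z<=0]=np.nan
    return f
def proj(f,p):
    p=np.atleast_2d(p); q=(p-f["T"][:3,3])@f["T"][:3,:3]; q=q@f["K"].T
    return q[:,:2]/q[:,2:]
def pix(f,uv,z):
    d=f["T"][:3,:3]@np.linalg.solve(f["K"],[uv[0],uv[1],1]); o=f["T"][:3,3]
    return o+d*(z-o[2])/d[2]
def rect(f,c,r,z0,z1):
    P=f["P"].reshape(-1,3); m=(np.hypot(P[:,0]-c[0],P[:,1]-c[1])<r)&(P[:,2]>z0)&(P[:,2]<z1)
    Q=P[m].astype(np.float32)
    return (len(Q),np.median(Q[:,2]),cv2.minAreaRect(Q[:,:2])) if len(Q)>4 else len(Q)
def save(f,n): cv2.imwrite(f"pics/{n}.png",f["image"][:,:,::-1])
E
python3 - <<'E'
from h import *
f=frame("top")
for n,uv,z in (("iso",(364,221.5),95),("br",(185.8,201.3),0),("jig",(257.5,212.7),10)): print(n,pix(f,uv,z))
c=pix(f,(364,221.5),95)
print("bar",rect(f,c,60,85,110)); print("box",rect(f,c,95,55,72))
b=pix(f,(185.8,201.3),0); print("br all",rect(f,b,60,4,60)); print("br top",rect(f,b,60,30,60))
j=pix(f,(257.5,212.7),10); print("bed",rect(f,j,130,6,13)); print("fence/block top",rect(f,j,120,40,70)); 
w=frame("wrist"); save(w,"w0"); print(w["mount"],w["K"]); print(proj(w,[b,j]))
E
```

```text
iso [ 495.90090777 -279.31023139   95.        ]
br [580.04470043 262.08195179   0.        ]
jig [537.69062752  34.61183325  10.        ]Traceback (most recent call last):
  File "<stdin>", line 5, in <module>
  File "h.py", line 23, in rect
    return (len(Q),np.median(Q[:,2]),cv2.minAreaRect(Q[:,:2])) if len(Q)>4 else len(Q)
                                     ~~~~~~~~~~~~~~~^^^^^^^^^
cv2.error: OpenCV(4.12.0) /io/opencv/modules/imgproc/src/convhull.cpp:143: error: (-215:Assertion failed) total >= 0 && (depth == CV_32F || depth == CV_32S) in function 'convexHull'
```

```bash
sed -i 's/cv2.minAreaRect(Q\[:,:2\])/cv2.minAreaRect(Q[:,:2].copy())/' h.py
python3 - <<'E'
from h import *
f=frame("top")
c=pix(f,(364,221.5),95)
print("bar",rect(f,c,60,85,110)); print("box",rect(f,c,95,55,72))
b=pix(f,(185.8,201.3),0); print("br all",rect(f,b,60,4,60)); print("br top",rect(f,b,60,30,60))
j=pix(f,(257.5,212.7),10); print("bed",rect(f,j,130,6,13)); print("fence/block top",rect(f,j,120,40,70)); 
w=frame("wrist"); save(w,"w0"); print(w["mount"],w["K"]); print(proj(w,[b,j]))
E
```

```text
bar (171, np.float32(99.34744), ((496.40301513671875, -279.22198486328125), (16.327383041381836, 79.86643981933594), 58.87559127807617))
box (1114, np.float32(64.25372), ((496.5949401855469, -279.65863037109375), (109.86268615722656, 111.06134796142578), 22.911636352539062))
br all (491, np.float32(7.5153527), ((582.5645751953125, 262.38140869140625), (117.66110229492188, 110.5118408203125), 84.03895568847656))
br top (116, np.float32(41.316242), ((591.5728149414062, 264.802734375), (49.107330322265625, 55.999908447265625), 77.36743927001953))
bed (1540, np.float32(10.170803), ((537.19384765625, 29.824050903320312), (241.4142303466797, 244.0679931640625), 4.530125617980957))
fence/block top (269, np.float32(50.47251), ((597.89208984375, 55.93155288696289), (58.377967834472656, 98.30452728271484), 14.52657699584961))
[[ 9.99999461e-01  6.57475500e-04 -8.03288122e-04 -1.56688214e+00]
 [ 9.59290634e-04 -2.89648671e-01  9.57132555e-01 -1.43360328e+02]
 [ 3.96619868e-04 -9.57132810e-01 -2.89649145e-01  7.45683276e+01]
 [ 0.00000000e+00  0.00000000e+00  0.00000000e+00  1.00000000e+00]] [[323.66666512   0.         279.80704444]
 [  0.         323.66666512 207.42920638]
 [  0.           0.           1.        ]]
[[220.28972423 441.0101754 ]
 [ 78.23555431 474.24491216]]
```

```bash
python3 -m handwheel '[{"jaw":0,"x":-31,"z":-28.4},{"jaw":0,"x":-31,"z":-28.4},{"jaw":0,"x":-31,"z":-28.4},{"jaw":0,"x":-31,"z":-28.4},{"jaw":0,"x":-31,"z":-28.4},{"jaw":0,"x":-31,"z":-28.4},{"jaw":0,"x":-31,"z":-28.4},{"jaw":0,"x":-31,"z":-28.4},{"jaw":0,"x":-31,"z":-28.4},{"jaw":0,"x":-31,"z":-28.4},{"jaw":0,"x":-31,"z":-28.4},{"jaw":0,"x":-31,"z":-28.4},{"jaw":0,"x":-31,"z":-28.4},{"jaw":0,"x":-31,"z":-28.4},{"jaw":0,"x":-31,"z":-28.4},{"jaw":0,"x":-31,"z":-28.4},{"jaw":0,"x":-31,"z":-28.4},{"jaw":0,"x":-31,"z":-28.4},{"jaw":0,"x":-31,"z":-28.4},{"jaw":0,"x":-31,"z":-28.4}]'
python3 -m handwheel '[{"jaw":0,"turn":7},{"jaw":0,"turn":7},{"jaw":0,"turn":7},{"jaw":0,"turn":7},{"jaw":0,"turn":7},{"jaw":0,"turn":7},{"jaw":0,"turn":7},{"jaw":0,"turn":7},{"jaw":0,"turn":7},{"jaw":0,"turn":7},{"jaw":0,"turn":7},{"jaw":0,"turn":7},{"jaw":0,"turn":7},{"jaw":0,"turn":7},{"jaw":0,"turn":7},{"jaw":0,"turn":7},{"jaw":0,"turn":7},{"jaw":0,"turn":7},{"jaw":0,"turn":7},{"jaw":0,"turn":7}]'
python3 -m handwheel '[{"jaw":0,"turn":7},{"jaw":0,"turn":7},{"jaw":0,"turn":7},{"jaw":0,"turn":7},{"jaw":0,"turn":7},{"jaw":0,"turn":7},{"jaw":0,"turn":4},{"jaw":0}]'
```

```text
invalid input at $[0]: expected keys jaw, x, y, z, turn
invalid input at $[0]: expected keys jaw, x, y, z, turn
invalid input at $[0]: expected keys jaw, x, y, z, turn
```

```bash
python3 - <<'E'
from h import *
s=robot.get_state(); print(s["clock"],s["eef_pos"],s["eef_rot"],s["qpos"])
w=frame("wrist"); save(w,"w1")
c=(496.5,-279.5)
print("bar",rect(w,c,60,85,110)); print("box",rect(w,c,95,55,72))
f=frame("top"); print("jigpix",proj(f,[(537,34,10)]))
c=(496.5,-279.5);
E
```

```text
0.85 [241.18461908 521.98999526 231.3748892 ] [-9.00011566e+01 -1.00854168e-02  6.52024292e+01] [ 6.40553483e+01  1.83082012e+01  8.96390223e+01 -1.00331121e-03
  7.20426700e+01 -1.14677154e+00]
bar 0
box 0
jigpix [[257.69844305 212.91432851]]
```

View pics/w1.png

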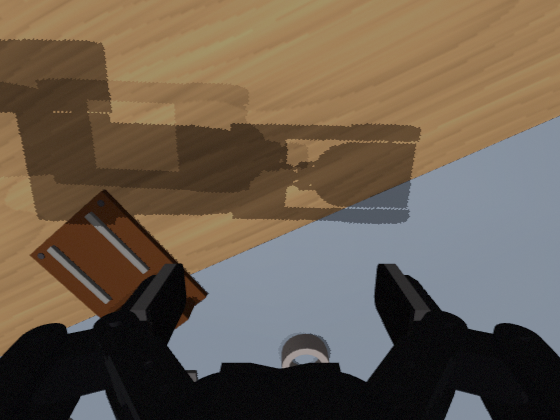

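The moves were refused because every row needs all five keys, so the arm is still at the start. This picture shows only the brown look-alike at (115,255) and the sample ring. I'll resend with full rows.

```bash
python3 -m handwheel '[{"jaw":0,"x":-31,"y":0,"z":-28.4,"turn":0},{"jaw":0,"x":-31,"y":0,"z":-28.4,"turn":0},{"jaw":0,"x":-31,"y":0,"z":-28.4,"turn":0},{"jaw":0,"x":-31,"y":0,"z":-28.4,"turn":0},{"jaw":0,"x":-31,"y":0,"z":-28.4,"turn":0},{"jaw":0,"x":-31,"y":0,"z":-28.4,"turn":0},{"jaw":0,"x":-31,"y":0,"z":-28.4,"turn":0},{"jaw":0,"x":-31,"y":0,"z":-28.4,"turn":0},{"jaw":0,"x":-31,"y":0,"z":-28.4,"turn":0},{"jaw":0,"x":-31,"y":0,"z":-28.4,"turn":0},{"jaw":0,"x":-31,"y":0,"z":-28.4,"turn":0},{"jaw":0,"x":-31,"y":0,"z":-28.4,"turn":0},{"jaw":0,"x":-31,"y":0,"z":-28.4,"turn":0},{"jaw":0,"x":-31,"y":0,"z":-28.4,"turn":0},{"jaw":0,"x":-31,"y":0,"z":-28.4,"turn":0},{"jaw":0,"x":-31,"y":0,"z":-28.4,"turn":0},{"jaw":0,"x":-31,"y":0,"z":-28.4,"turn":0},{"jaw":0,"x":-31,"y":0,"z":-28.4,"turn":0},{"jaw":0,"x":-31,"y":0,"z":-28.4,"turn":0},{"jaw":0,"x":-31,"y":0,"z":-28.4,"turn":0}]'
```

```text
clock: 2.62
eef_pos: [494.6, -274.1, 231.3]
eef_rot: [-90.0, -0.0, 65.2]
ft_force: [0.7, -0.2, -0.1]
gripper_width: 0.998
```

```bash
python3 -m handwheel '[{"jaw":0,"x":0,"y":0,"z":0,"turn":7},{"jaw":0,"x":0,"y":0,"z":0,"turn":7},{"jaw":0,"x":0,"y":0,"z":0,"turn":7},{"jaw":0,"x":0,"y":0,"z":0,"turn":7},{"jaw":0,"x":0,"y":0,"z":0,"turn":7},{"jaw":0,"x":0,"y":0,"z":0,"turn":7},{"jaw":0,"x":0,"y":0,"z":0,"turn":7},{"jaw":0,"x":0,"y":0,"z":0,"turn":7},{"jaw":0,"x":0,"y":0,"z":0,"turn":7},{"jaw":0,"x":0,"y":0,"z":0,"turn":7},{"jaw":0,"x":0,"y":0,"z":0,"turn":7},{"jaw":0,"x":0,"y":0,"z":0,"turn":7},{"jaw":0,"x":0,"y":0,"z":0,"turn":7},{"jaw":0,"x":0,"y":0,"z":0,"turn":7},{"jaw":0,"x":0,"y":0,"z":0,"turn":7},{"jaw":0,"x":0,"y":0,"z":0,"turn":7},{"jaw":0,"x":0,"y":0,"z":0,"turn":7},{"jaw":0,"x":0,"y":0,"z":0,"turn":7},{"jaw":0,"x":0,"y":0,"z":0,"turn":7},{"jaw":0,"x":0,"y":0,"z":0,"turn":7}]'
python3 -m handwheel '[{"jaw":0,"x":0,"y":0,"z":0,"turn":7},{"jaw":0,"x":0,"y":0,"z":0,"turn":7},{"jaw":0,"x":0,"y":0,"z":0,"turn":7},{"jaw":0,"x":0,"y":0,"z":0,"turn":7},{"jaw":0,"x":0,"y":0,"z":0,"turn":7},{"jaw":0,"x":0,"y":0,"z":0,"turn":7},{"jaw":0,"x":0,"y":0,"z":0,"turn":4},{"jaw":0,"x":0,"y":0,"z":0,"turn":0}]'
python3 - <<'E'
from h import *
s=robot.get_state(); print(s["clock"],s["eef_pos"],s["eef_rot"],s["qpos"])
w=frame("wrist"); save(w,"w2")
c=(496.5,-279.5)
print("bar",rect(w,c,60,85,110)); print("box",rect(w,c,95,55,72))
f=frame("top")
print("bar",rect(f,c,60,85,110)); print("box",rect(f,c,95,55,72))
th=np.deg2rad(22.9); print(proj(w,[(496.5+60*np.cos(th),-279.5+60*np.sin(th),66)]))
E
```

```text
clock: 4.28
eef_pos: [494.5, -271.9, 231.3]
eef_rot: [-90.0, 0.0, -75.1]
ft_force: [0.1, 0.3, 0.1]
gripper_width: 1.001
clock: 4.95
eef_pos: [494.5, -271.9, 231.3]
eef_rot: [-90.0, 0.0, -120.9]
ft_force: [0.1, -0.1, 0.1]
gripper_width: 0.998
4.95 [ 494.47071418 -271.89033448  231.28834041] [-8.99994098e+01  4.66549821e-03 -1.20854630e+02] [-2.99750621e+01  1.73485228e+01  9.10592408e+01  4.90698124e-03
  7.15915748e+01  9.08780186e+01]
bar (1640, np.float32(100.71274), ((493.80865478515625, -283.6938781738281), (15.96436882019043, 79.43006896972656), 58.508365631103516))
box (10281, np.float32(65.37798), ((493.4972229003906, -283.2498474121094), (109.85576629638672, 110.17267608642578), 22.86366844177246))
bar (129, np.float32(99.50983), ((493.0159912109375, -276.5794677734375), (16.291324615478516, 71.2329330444336), 59.970672607421875))
box (547, np.float32(64.37309), ((496.5041198730469, -278.69329833984375), (109.6894760131836, 109.51412200927734), 23.569759368896484))
[[232.18391519 145.06439264]]
```

View pics/w2.png

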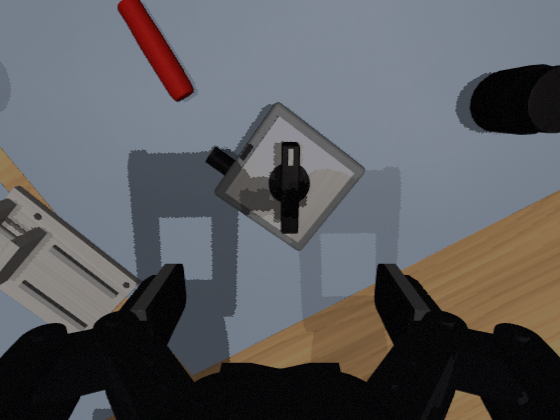

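The wrist view shows the handle at (290,188) with its striped nose pointing up at (290,150). The black index bar is at (245,153) on the gland side, so off is about 54° anticlockwise. I'll centre over the handle, descend and grip.

```bash
python3 -m handwheel '[{"jaw":0,"x":4,"y":22,"z":2.7,"turn":0.4},{"jaw":0,"x":4,"y":22,"z":2.7,"turn":0},{"jaw":0,"x":0,"y":22,"z":0,"turn":0},{"jaw":0,"x":0,"y":22,"z":0,"turn":0},{"jaw":0,"x":0,"y":22,"z":0,"turn":0},{"jaw":0,"x":0,"y":22,"z":0,"turn":0},{"jaw":0,"x":0,"y":22,"z":0,"turn":0},{"jaw":1,"x":0,"y":0,"z":0,"turn":0},{"jaw":1,"x":0,"y":0,"z":0,"turn":0},{"jaw":1,"x":0,"y":0,"z":0,"turn":0},{"jaw":1,"x":0,"y":0,"z":0,"turn":0},{"jaw":1,"x":0,"y":0,"z":0,"turn":0},{"jaw":1,"x":0,"y":0,"z":0,"turn":0},{"jaw":1,"x":0,"y":0,"z":0,"turn":0},{"jaw":1,"x":0,"y":0,"z":0,"turn":0},{"jaw":1,"x":0,"y":0,"z":0,"turn":0},{"jaw":1,"x":0,"y":0,"z":0,"turn":0}]'
python3 -c "
from bench import robot; print(robot.get_state())"
```

```text
clock: 6.47
eef_pos: [495.4, -282.5, 78.9]
eef_rot: [-89.8, -0.0, -121.2]
ft_force: [-2.3, -1.9, 5.8]
gripper_width: 0.172
{'clock': 6.4667, 'qpos': array([-3.08187411e+01,  2.56533512e+01,  1.02345104e+02, -6.10012967e-02,
        5.18470518e+01,  9.03978216e+01]), 'qd': array([ 0.04703668, -0.08245232, -0.00762029, -0.00045994, -0.00800921,
        0.05645841]), 'joint_torque': array([ 1.54146686e+00, -4.04645920e+01, -1.75613701e+01,  5.87932337e-01,
       -3.04807853e-01, -9.26713081e-03]), 'eef_pos': array([ 495.40152471, -282.45765555,   78.88715949]), 'eef_rot': array([-8.98451924e+01, -4.69969550e-02, -1.21179006e+02]), 'ft_force': array([-2.27972354, -1.87814195,  5.80207991]), 'wrist_torque': array([-0.24767161,  0.34484952, -0.02609859]), 'gripper_width': 0.17210865589630675}
```

```bash
python3 -m handwheel '[{"jaw":1,"x":0,"y":0,"z":0,"turn":-5},{"jaw":1,"x":0,"y":0,"z":0,"turn":-5},{"jaw":1,"x":0,"y":0,"z":0,"turn":-5},{"jaw":1,"x":0,"y":0,"z":0,"turn":-5},{"jaw":1,"x":0,"y":0,"z":0,"turn":-5},{"jaw":1,"x":0,"y":0,"z":0,"turn":-5},{"jaw":1,"x":0,"y":0,"z":0,"turn":-5},{"jaw":1,"x":0,"y":0,"z":0,"turn":-5},{"jaw":1,"x":0,"y":0,"z":0,"turn":-5},{"jaw":1,"x":0,"y":0,"z":0,"turn":-5},{"jaw":1,"x":0,"y":0,"z":0,"turn":-3},{"jaw":1,"x":0,"y":0,"z":0,"turn":-2},{"jaw":1,"x":0,"y":0,"z":0,"turn":0},{"jaw":1,"x":0,"y":0,"z":0,"turn":0}]'
python3 -c "
from bench import robot; print(robot.get_state()['wrist_torque'])"
```

```text
clock: 7.63
eef_pos: [495.4, -282.0, 78.9]
eef_rot: [-89.9, -0.1, -66.3]
ft_force: [-2.3, -1.1, 6.8]
gripper_width: 0.173
[ 0.00554532  0.38967643 -0.50026708]
```

```bash
python3 -m handwheel '[{"jaw":1,"x":0,"y":0,"z":0,"turn":-2},{"jaw":1,"x":0,"y":0,"z":0,"turn":-2},{"jaw":1,"x":0,"y":0,"z":0,"turn":0},{"jaw":1,"x":0,"y":0,"z":0,"turn":0}]'
python3 -c "
from bench import robot; print(robot.get_state()['wrist_torque'])"
```

```text
clock: 7.97
eef_pos: [495.4, -282.0, 78.9]
eef_rot: [-89.9, -0.0, -62.7]
ft_force: [-2.8, -2.0, 5.7]
gripper_width: 0.176
[-0.19792669  0.52757332 -2.09398381]
```

```bash
python3 -m handwheel '[{"jaw":0,"x":0,"y":0,"z":0,"turn":0},{"jaw":0,"x":0,"y":0,"z":0,"turn":0},{"jaw":0,"x":0,"y":0,"z":0,"turn":0},{"jaw":0,"x":0,"y":0,"z":0,"turn":0},{"jaw":0,"x":0,"y":0,"z":0,"turn":0},{"jaw":0,"x":0,"y":0,"z":0,"turn":0},{"jaw":0,"x":0,"y":0,"z":0,"turn":0},{"jaw":0,"x":0,"y":-10,"z":0,"turn":0},{"jaw":0,"x":0,"y":-25,"z":0,"turn":0},{"jaw":0,"x":0,"y":-30,"z":0,"turn":0},{"jaw":0,"x":0,"y":-30,"z":0,"turn":0},{"jaw":0,"x":0,"y":-30,"z":0,"turn":0},{"jaw":0,"x":0,"y":-25,"z":0,"turn":0},{"jaw":0,"x":0,"y":0,"z":0,"turn":0}]'
python3 - <<'E'
from h import *
w=frame("wrist"); save(w,"w3")
c=(495,-281)
for n,f in (("w",w),("t",frame("top"))): print(n,"bar",rect(f,c,60,85,110)); print("box",rect(f,c,95,55,72))
E
```

```text
clock: 9.13
eef_pos: [497.5, -283.0, 234.1]
eef_rot: [-89.6, -0.6, -62.2]
ft_force: [1.7, 0.1, 0.2]
gripper_width: 0.997
w bar (1580, np.float32(100.74428), ((493.39251708984375, -283.35589599609375), (80.00762176513672, 15.985386848449707), 22.917566299438477))
box (9942, np.float32(65.445), ((493.44390869140625, -283.4103088378906), (109.78202056884766, 110.06383514404297), 22.884550094604492))
t bar (81, np.float32(99.52885), ((499.3440246582031, -277.9894714355469), (73.31981658935547, 16.798288345336914), 23.045228958129883))
box (726, np.float32(64.36871), ((496.0728759765625, -279.072265625), (110.2074203491211, 109.78511810302734), 22.647296905517578))
```

View pics/w3.png

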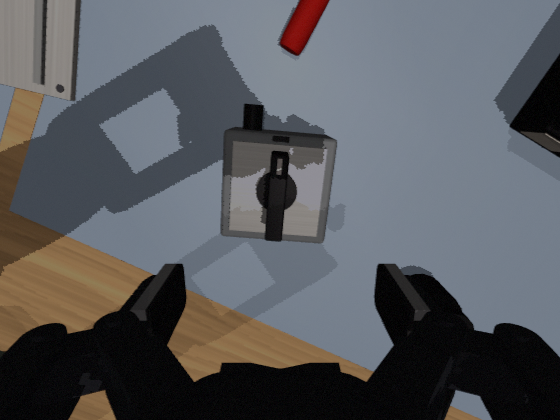

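Off is confirmed: the bar is at 22.92° and the box at 22.88°, and the striped nose at (280,160) points at the index bar at (281,139). Next is the bracket.

```bash
python3 -m handwheel '[{"jaw":0,"x":-24.7,"y":0,"z":18.5,"turn":0},{"jaw":0,"x":-24.7,"y":0,"z":18.5,"turn":0},{"jaw":0,"x":-24.7,"y":0,"z":18.5,"turn":0},{"jaw":0,"x":-24.7,"y":0,"z":18.5,"turn":0},{"jaw":0,"x":-24.7,"y":0,"z":18.5,"turn":0},{"jaw":0,"x":-24.7,"y":0,"z":18.5,"turn":0},{"jaw":0,"x":-24.7,"y":0,"z":18.5,"turn":0},{"jaw":0,"x":-24.7,"y":0,"z":18.5,"turn":0},{"jaw":0,"x":-24.7,"y":0,"z":18.5,"turn":0},{"jaw":0,"x":-24.7,"y":0,"z":18.5,"turn":0},{"jaw":0,"x":-24.7,"y":0,"z":18.5,"turn":0},{"jaw":0,"x":-24.7,"y":0,"z":18.5,"turn":0},{"jaw":0,"x":-24.7,"y":0,"z":18.5,"turn":0},{"jaw":0,"x":-24.7,"y":0,"z":18.5,"turn":0},{"jaw":0,"x":-24.7,"y":0,"z":18.5,"turn":0},{"jaw":0,"x":-24.7,"y":0,"z":18.5,"turn":0},{"jaw":0,"x":-24.7,"y":0,"z":18.5,"turn":0},{"jaw":0,"x":-24.7,"y":0,"z":18.5,"turn":0}]'
python3 -m handwheel '[{"jaw":0,"x":0,"y":0,"z":0,"turn":6.7},{"jaw":0,"x":0,"y":0,"z":0,"turn":6.7},{"jaw":0,"x":0,"y":0,"z":0,"turn":6.7},{"jaw":0,"x":0,"y":0,"z":0,"turn":6.7},{"jaw":0,"x":0,"y":0,"z":0,"turn":6.7},{"jaw":0,"x":0,"y":0,"z":0,"turn":6.7},{"jaw":0,"x":0,"y":0,"z":0,"turn":0},{"jaw":0,"x":0,"y":0,"z":0,"turn":0}]'
python3 - <<'E'
from h import *
s=robot.get_state(); print(s["eef_pos"],s["eef_rot"],s["qpos"])
w=frame("wrist"); save(w,"w4")
c=(590,264)
P=w["P"]
print("bed offset: table z med",np.nanmedian(P[:,:,2]))
for a,b in ((30,60),(36,41.5),(43,50),(4,60),(5,9)): print(a,b,rect(w,c,50,a,b))
f=frame("top"); j=(537,34); print("fence/block top top-cam",rect(f,j,120,40,70)); print(rect(f,j,120,51,70), rect(f,j,90,14,20))
E
```

```text
clock: 10.73
eef_pos: [581.3, 268.2, 225.6]
eef_rot: [-90.2, 0.0, -62.2]
ft_force: [0.6, -0.8, -0.9]
gripper_width: 0.995
clock: 11.4
eef_pos: [581.6, 266.8, 226.0]
eef_rot: [-90.1, -0.1, -102.2]
ft_force: [0.2, -0.4, 0.2]
gripper_width: 1.002
[581.58806058 266.77818997 225.99664126] [-9.01222690e+01 -8.55553658e-02 -1.02226629e+02] [2.36102991e+01 2.44682306e+01 8.08771991e+01 2.30833776e-03
 7.48037831e+01 1.25836411e+02]
bed offset: table z med 2.0069508812507024
30 60 (917, np.float32(40.441547), ((588.918212890625, 261.6692199707031), (49.72528076171875, 55.854305267333984), 78.64592742919922))
36 41.5 (550, np.float32(39.82822), ((588.846435546875, 261.814208984375), (48.493377685546875, 55.69656753540039), 78.18509674072266))
43 50 (341, np.float32(46.77247), ((613.1173095703125, 256.7938537597656), (49.701324462890625, 6.143645763397217), 78.09568786621094))
4 60 (2716, np.float32(7.597588), ((580.6727905273438, 256.98016357421875), (63.31501770019531, 70.35995483398438), 78.01617431640625))
5 9 (1677, np.float32(6.902786), ((581.8218994140625, 263.59478759765625), (49.896915435791016, 69.8612289428711), 78.01617431640625))
fence/block top top-cam (271, np.float32(49.52783), ((597.4848022460938, 55.6591682434082), (57.960975646972656, 99.09761047363281), 14.456748962402344))
(116, np.float32(55.368774), ((595.9805908203125, 57.14750671386719), (56.23137283325195, 92.86641693115234), 15.683152198791504)) (291, np.float32(15.465895), ((533.7510986328125, 39.44880294799805), (164.3310089111328, 128.51844787597656), 15.134538650512695))
```

View pics/w4.png

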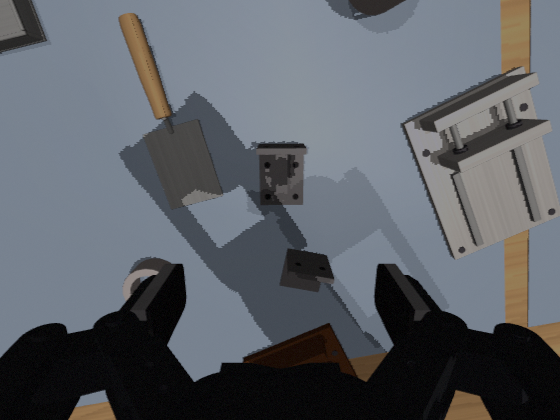

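The wrist view shows the ribbed bracket at (282,175) with its wall on the side facing up in the picture, away from the base, and its rib in the middle. The plain angle is at (307,268), so the target is confirmed. Now I descend onto the rib.

```bash
python3 -m handwheel '[{"jaw":0,"x":0.7,"y":24,"z":2.4,"turn":-0.2},{"jaw":0,"x":0.7,"y":24,"z":2.4,"turn":0},{"jaw":0,"x":0,"y":24,"z":0,"turn":0},{"jaw":0,"x":0,"y":24,"z":0,"turn":0},{"jaw":0,"x":0,"y":24,"z":0,"turn":0},{"jaw":0,"x":0,"y":24,"z":0,"turn":0},{"jaw":0,"x":0,"y":24,"z":0,"turn":0},{"jaw":0,"x":0,"y":24,"z":0,"turn":0},{"jaw":0,"x":0,"y":0,"z":0,"turn":0},{"jaw":0,"x":0,"y":0,"z":0,"turn":0}]'
python3 - <<'E'
from h import *
w=frame("wrist"); 
for a,b in ((36,41.5),(43,50),(5,9)): print(a,b,rect(w,(587,264),60,a,b))
E
```

```text
clock: 12.33
eef_pos: [585.8, 264.3, 34.3]
eef_rot: [-90.1, -0.1, -102.1]
ft_force: [-0.8, -0.3, 0.4]
gripper_width: 0.998
36 41.5 (2687, np.float32(39.78339), ((588.830810546875, 261.9239807128906), (49.9642219543457, 57.049991607666016), 78.43868255615234))
43 50 (1962, np.float32(46.73654), ((596.0392456054688, 260.8771057128906), (86.54331970214844, 42.72791290283203), 78.58707427978516))
5 9 (4775, np.float32(6.896798), ((581.8782958984375, 263.44451904296875), (50.1573371887207, 70.67343139648438), 77.97205352783203))
```

```bash
python3 -m handwheel '[{"jaw":0,"x":0,"y":12,"z":0,"turn":0},{"jaw":0,"x":0,"y":10,"z":0,"turn":0},{"jaw":1,"x":0,"y":0,"z":0,"turn":0},{"jaw":1,"x":0,"y":0,"z":0,"turn":0},{"jaw":1,"x":0,"y":0,"z":0,"turn":0},{"jaw":1,"x":0,"y":0,"z":0,"turn":0},{"jaw":1,"x":0,"y":0,"z":0,"turn":0},{"jaw":1,"x":0,"y":0,"z":0,"turn":0},{"jaw":1,"x":0,"y":0,"z":0,"turn":0},{"jaw":1,"x":0,"y":0,"z":0,"turn":0},{"jaw":1,"x":0,"y":0,"z":0,"turn":0},{"jaw":1,"x":0,"y":0,"z":0,"turn":0},{"jaw":1,"x":0,"y":0,"z":0,"turn":0}]'
```

```text
clock: 13.47
eef_pos: [586.9, 264.9, 13.9]
eef_rot: [-89.9, 0.0, -102.2]
ft_force: [-0.8, -0.2, 4.7]
gripper_width: 0.127
```

```bash
python3 -m handwheel '[{"jaw":1,"x":0,"y":-10,"z":0,"turn":0},{"jaw":1,"x":0,"y":-20,"z":0,"turn":0},{"jaw":1,"x":0,"y":-25,"z":0,"turn":0},{"jaw":1,"x":0,"y":-25,"z":0,"turn":0},{"jaw":1,"x":0,"y":-25,"z":0,"turn":0},{"jaw":1,"x":0,"y":-15,"z":0,"turn":0},{"jaw":1,"x":23.8,"y":0,"z":-1.5,"turn":0},{"jaw":1,"x":23.8,"y":0,"z":-1.5,"turn":0},{"jaw":1,"x":23.8,"y":0,"z":-1.5,"turn":0},{"jaw":1,"x":23.8,"y":0,"z":-1.5,"turn":0},{"jaw":1,"x":23.8,"y":0,"z":-1.5,"turn":0},{"jaw":1,"x":23.8,"y":0,"z":-1.5,"turn":0},{"jaw":1,"x":23.8,"y":0,"z":-1.5,"turn":0},{"jaw":1,"x":23.8,"y":0,"z":-1.5,"turn":0},{"jaw":1,"x":23.8,"y":0,"z":-1.5,"turn":0},{"jaw":1,"x":23.8,"y":0,"z":-1.5,"turn":0}]'
python3 -m handwheel '[{"jaw":1,"x":0,"y":0,"z":0,"turn":-5},{"jaw":1,"x":0,"y":0,"z":0,"turn":-6},{"jaw":1,"x":0,"y":0,"z":0,"turn":-6},{"jaw":1,"x":0,"y":0,"z":0,"turn":-6},{"jaw":1,"x":0,"y":0,"z":0,"turn":-4},{"jaw":1,"x":0,"y":0,"z":0,"turn":0},{"jaw":1,"x":0,"y":0,"z":0,"turn":0},{"jaw":1,"x":0,"y":0,"z":0,"turn":0}]'
cat > jig.py <<'E'
from h import *
s=robot.get_state(); t=s["eef_pos"]; print(s["clock"],t,s["eef_rot"],s["ft_force"],s["gripper_width"])
import sys
def fit(n):
    f=frame(n); save(f,sys.argv[1]+n); P=f["P"].reshape(-1,3); c=np.array([538,37])
    d=np.hypot(P[:,0]-c[0],P[:,1]-c[1])
    # bed: pixels at bed height, away from the held bracket
    Q=P[(abs(P[:,2]-10)<3)&(d<125)]
    yaw=np.deg2rad(14.5)
    for _ in range(3):
        x=(P[:,0]-c[0])*np.cos(yaw)+(P[:,1]-c[1])*np.sin(yaw); y=-(P[:,0]-c[0])*np.sin(yaw)+(P[:,1]-c[1])*np.cos(yaw)
        b=(abs(P[:,2]-11)<4)&(abs(x)<110)&(abs(y)<85)&(x<150)
        fe=(abs(P[:,2]-54.5)<3)&(x>10)&(x<60)&(abs(y)<60)
        bl=(abs(P[:,2]-47)<3)&(x>65)&(x<100)&(abs(y)<65)
        break
    out={}
    for k,m in (("bed",b),("fence",fe),("block",bl)):
        A=P[m][:,:2].astype(np.float32)
        if len(A)>5: print(n,k,len(A),np.median(P[m][:,2]),cv2.minAreaRect(A))
for n in ("wrist","top"): fit(n)
E
python3 jig.py j1
```

```text
clock: 14.8
eef_pos: [520.6, 34.1, 133.2]
eef_rot: [-90.1, -0.0, -102.2]
ft_force: [0.6, 0.4, -1.6]
gripper_width: 0.129
clock: 15.47
eef_pos: [521.4, 35.2, 133.3]
eef_rot: [-90.0, 0.0, -75.3]
ft_force: [-0.9, 0.0, -1.5]
gripper_width: 0.128
15.4667 [521.39813604  35.22447678 133.25506952] [-9.00228121e+01  8.46041566e-03 -7.52810958e+01] [-0.85044646  0.02020728 -1.49511566] 0.12795060748436946
wrist bed 16927 10.822116776216774 ((537.6239013671875, 37.433990478515625), (179.97787475585938, 130.34014892578125), 14.293729782104492)
wrist fence 2413 55.242844425821374 ((572.9197998046875, 46.573307037353516), (11.962509155273438, 89.77091979980469), 14.390116691589355)
wrist block 3001 46.697314335431344 ((616.4234619140625, 57.65077209472656), (12.279882431030273, 100.29830169677734), 14.304192543029785)
top bed 491 10.612375213177529 ((521.7781372070312, 0.580596923828125), (159.41207885742188, 213.96218872070312), 56.86094665527344)
```

```bash
python3 - <<'E'
from h import *
w=frame("wrist"); s=robot.get_state()
for a,b in ((162,169),(155,161),(122,129)): print(a,b,rect(w,(521,35),75,a,b))
P=w["P"].reshape(-1,3); a=np.deg2rad(14.72); R=np.array([[np.cos(a),np.sin(a)],[-np.sin(a),np.cos(a)]])
L=(P[:,:2]-s["eef_pos"][:2])@R.T
m=(P[:,2]>160)&(P[:,2]<170)&(L[:,0]>15)&(L[:,0]<45)&(abs(L[:,1])<40)
print("wall in bracket axes from TCP",m.sum(),np.median(P[m][:,2]),np.percentile(L[m],[1,50,99],axis=0), cv2.minAreaRect(P[m][:,:2].astype(np.float32)))
save(w,"w5")
E
```

```text
162 169 (3068, np.float32(165.94916), ((530.3121948242188, 36.74718475341797), (43.54124069213867, 50.19906997680664), 14.631034851074219))
155 161 (3863, np.float32(159.12051), ((523.7651977539062, 35.05609893798828), (57.21806716918945, 49.94375991821289), 14.635963439941406))
122 129 (1393, np.float32(126.23118), ((529.4949340820312, 36.53489685058594), (44.6257438659668, 50.19402313232422), 14.551572799682617))
wall in bracket axes from TCP 2825 165.9229535270411 [[ 21.96560699 -25.25653659]
 [ 28.19650891  -0.5722037 ]
 [ 30.45014558  23.7088515 ]] ((543.9148559570312, 40.29409408569336), (15.45382308959961, 50.19899368286133), 14.665358543395996)
```

View pics/w5.png

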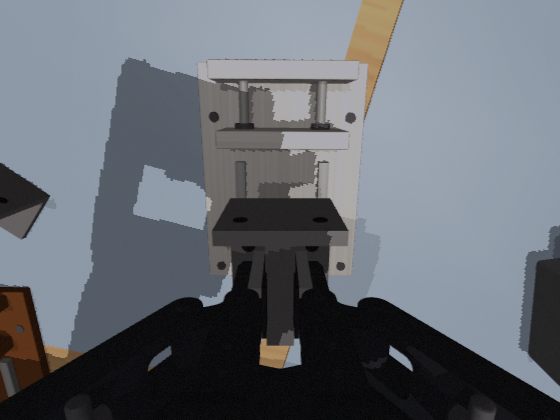

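The wrist view shows the held bracket squarely aligned over the lane, its wall at (280,220), the fence ahead at (283,140) and the rails on either side. I measure about +1.3 mm lateral offset and 0.4° of yaw error, with the wall face at jig x≈14. I'll correct both and lower it.

```bash
python3 -m handwheel '[{"jaw":1,"x":1.3,"y":10,"z":0,"turn":0.4},{"jaw":1,"x":0,"y":20,"z":0,"turn":0},{"jaw":1,"x":0,"y":20,"z":0,"turn":0},{"jaw":1,"x":0,"y":20,"z":0,"turn":0},{"jaw":1,"x":0,"y":15,"z":0,"turn":0},{"jaw":1,"x":0,"y":8,"z":0,"turn":0},{"jaw":1,"x":0,"y":5,"z":0,"turn":0},{"jaw":1,"x":0,"y":4,"z":0,"turn":0},{"jaw":1,"x":0,"y":3,"z":0,"turn":0},{"jaw":1,"x":0,"y":0,"z":0,"turn":0},{"jaw":1,"x":0,"y":0,"z":0,"turn":0},{"jaw":1,"x":0,"y":0,"z":0,"turn":0}]'
python3 jig.py j2
```

```text
clock: 16.62
eef_pos: [522.4, 34.0, 28.9]
eef_rot: [-89.9, -0.0, -75.6]
ft_force: [-0.0, -0.8, -0.8]
gripper_width: 0.126
16.6167 [522.42504784  33.99742772  28.91276812] [-8.99201421e+01 -1.11964635e-02 -7.55994666e+01] [-0.04657679 -0.83916304 -0.84508454] 0.12569357241232662
wrist bed 33427 10.794239106108478 ((538.0914916992188, 37.59364318847656), (179.5995330810547, 130.5712432861328), 14.507465362548828)
wrist fence 8740 55.19890801052564 ((565.0542602539062, 44.492313385009766), (28.814437866210938, 90.19440460205078), 14.363945960998535)
wrist block 10980 46.63889091000462 ((616.6015014648438, 57.60220718383789), (12.559136390686035, 100.41455078125), 14.423812866210938)
top bed 145 11.153301503563625 ((550.0230712890625, 27.22034454345703), (187.64242553710938, 154.77047729492188), 10.49358081817627)
top block 77 47.58606570300503 ((620.2362060546875, 56.781150817871094), (12.395462036132812, 88.68914031982422), 14.88241195678711)
```

```bash
python3 -m handwheel '[{"jaw":1,"x":0,"y":2,"z":0,"turn":0},{"jaw":1,"x":0,"y":1.5,"z":0,"turn":0},{"jaw":1,"x":0,"y":0.5,"z":0,"turn":0},{"jaw":1,"x":0,"y":0.5,"z":0,"turn":0},{"jaw":1,"x":0,"y":0,"z":0,"turn":0},{"jaw":1,"x":0,"y":0,"z":0,"turn":0}]'; python3 - <<'E'
from bench import robot
s=robot.get_state(); print(s["ft_force"],s["wrist_torque"],s["eef_pos"])
E
```

```text
clock: 17.22
eef_pos: [521.8, 34.0, 23.9]
eef_rot: [-90.0, 0.0, -75.6]
ft_force: [-1.5, -0.4, 1.4]
gripper_width: 0.128
[-1.50467807 -0.39159731  1.39470538] [-0.02139092  0.19803543  0.03071316] [521.78931482  33.95387595  23.85074476]
```

```bash
python3 -m handwheel '[{"jaw":1,"x":0,"y":0.5,"z":0,"turn":0},{"jaw":1,"x":0,"y":0,"z":2,"turn":0},{"jaw":1,"x":0,"y":0,"z":3,"turn":0},{"jaw":1,"x":0,"y":0,"z":3,"turn":0},{"jaw":1,"x":0,"y":0,"z":3,"turn":0},{"jaw":1,"x":0,"y":0,"z":2,"turn":0},{"jaw":1,"x":0,"y":0,"z":0,"turn":0},{"jaw":1,"x":0,"y":0,"z":0,"turn":0},{"jaw":1,"x":0,"y":0,"z":0,"turn":0}]'; python3 - <<'E'
from bench import robot
s=robot.get_state(); print(s["ft_force"],s["wrist_torque"],s["eef_pos"])
E
```

```text
clock: 17.97
eef_pos: [533.0, 36.9, 23.9]
eef_rot: [-90.2, 0.0, -75.6]
ft_force: [-5.7, -0.8, 8.6]
gripper_width: 0.13
[-5.66882538 -0.82246864  8.56328513] [-0.130004    0.73332032 -0.01315062] [533.01362884  36.88506736  23.8898763 ]
```

```bash
python3 -m handwheel '[{"jaw":1,"x":0,"y":0,"z":3,"turn":0},{"jaw":1,"x":0,"y":0,"z":3,"turn":0},{"jaw":1,"x":0,"y":0,"z":2,"turn":0},{"jaw":1,"x":0,"y":0,"z":0,"turn":0},{"jaw":1,"x":0,"y":0,"z":0,"turn":0},{"jaw":1,"x":0,"y":0,"z":0,"turn":0}]'; python3 - <<'E'
from bench import robot
s=robot.get_state(); print(s["ft_force"],s["wrist_torque"],s["eef_pos"])
E
```

```text
clock: 18.47
eef_pos: [539.3, 38.6, 23.9]
eef_rot: [-90.3, 0.0, -75.6]
ft_force: [-8.7, -1.4, 11.5]
gripper_width: 0.128
[-8.6843352  -1.36841129 11.49052647] [-0.36398629  1.24405936  0.02453376] [539.30856839  38.64533873  23.93101047]
```

```bash
python3 -m handwheel '[{"jaw":1,"x":0,"y":-0.7,"z":0,"turn":0},{"jaw":1,"x":0,"y":0,"z":2,"turn":0},{"jaw":1,"x":0,"y":0,"z":2,"turn":0},{"jaw":1,"x":0,"y":0,"z":0,"turn":0},{"jaw":1,"x":0,"y":0,"z":0,"turn":0},{"jaw":1,"x":0,"y":0,"z":0,"turn":0}]'; python3 - <<'E'
from bench import robot
s=robot.get_state(); print(s["ft_force"],s["wrist_torque"],s["eef_pos"])
E
python3 jig.py j3
```

```text
clock: 18.97
eef_pos: [543.1, 39.6, 24.0]
eef_rot: [-90.4, 0.0, -75.6]
ft_force: [-8.6, -2.8, 7.1]
gripper_width: 0.128
[-8.60786588 -2.83648488  7.14110135] [-3.88943057e-01  1.14787816e+00 -7.67436513e-04] [543.05814757  39.64138277  23.95521365]
18.9667 [543.05814757  39.64138277  23.95521365] [-9.03834117e+01  4.23955874e-02 -7.55769829e+01] [-8.60786588 -2.83648488  7.14110135] 0.1275403622155362
wrist bed 23743 10.850112037865898 ((547.3875732421875, 39.949581146240234), (160.85452270507812, 130.65699768066406), 14.413702964782715)
wrist fence 10671 55.40016088805423 ((566.32275390625, 44.58758544921875), (37.842674255371094, 90.57705688476562), 14.449472427368164)
wrist block 10095 46.720794684319586 ((616.66845703125, 57.72970199584961), (11.912625312805176, 100.54481506347656), 14.435896873474121)
top bed 134 10.658804619048624 ((529.3094482421875, -7.9090118408203125), (167.88607788085938, 153.34837341308594), 50.994789123535156)
```

```bash
cat > g.py <<'E'
from h import *
import sys
s=robot.get_state(); print(s["clock"],s["eef_pos"],s["eef_rot"],s["ft_force"],s["wrist_torque"])
w=frame("wrist"); save(w,sys.argv[1]); P=w["P"].reshape(-1,3); a=np.deg2rad(14.4); R=np.array([[np.cos(a),np.sin(a)],[-np.sin(a),np.cos(a)]])
L=(P[:,:2]-[537.8,37.5])@R.T
bl=(abs(P[:,2]-46.8)<2)&(abs(L[:,0]-81)<12)&(abs(L[:,1])<50)
off=np.median(L[bl][:,0])-81; yo=np.median(L[bl][:,1]); print("block offset",off,yo); L-=[off,yo]
for y0 in (-43,-33,-15,15,33):  # strips
    m=(abs(P[:,2]-55)<2.5)&(L[:,0]>20)&(L[:,0]<70)&(L[:,1]>y0)&(L[:,1]<y0+10)
    print("strip",y0,"x",np.percentile(L[m][:,0],[1,99]).round(1),"fence travel",(np.percentile(L[m][:,0],99)-42).round(1))
m=(P[:,2]>55.9)&(P[:,2]<59)&(L[:,0]>20)&(L[:,0]<60); print("wall y",np.percentile(L[m][:,1],[1,99]).round(1),"z",np.median(P[m][:,2]))
m=(abs(P[:,2]-16.8)<3)&(abs(L[:,1])<28)&(L[:,0]<0); print("foot z",m.sum(),np.median(P[m][:,2]) if m.any() else None)
E
python3 g.py w6
```

```text
19.0667 [543.05485453  39.58934759  23.96086727] [-9.03839605e+01  4.10838597e-02 -7.55785914e+01] [-9.43722993 -1.61022719  9.11719559] [-3.73179205e-01  1.13609836e+00 -4.91961929e-04]
block offset 0.5851742467802268 -0.21828206674611847
strip -43 x [35.8 47.3] fence travel 5.3
strip -33 x [29.9 47.3] fence travel 5.3
strip -15 x [29.3 47.3] fence travel 5.3
strip 15 x [29.2 47.3] fence travel 5.3
strip 33 x [35.7 47.3] fence travel 5.3
wall y [-41.5  41.7] z 56.523426136440285
foot z 106 16.887182710296074
```

View pics/w6.png

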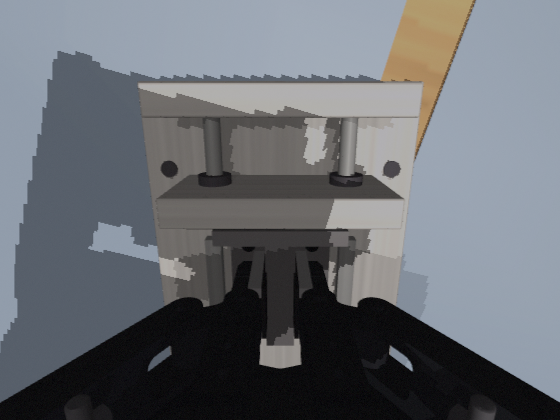

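The view shows the wall meeting the fence at (280,232). Fence travel is about 5.4 mm and equal across its width, so contact is square. I'll advance roughly 4.6 mm more and ease the downward force slightly.

```bash
python3 -m handwheel '[{"jaw":1,"x":0,"y":-0.3,"z":1.5,"turn":0},{"jaw":1,"x":0,"y":0,"z":1.5,"turn":0},{"jaw":1,"x":0,"y":0,"z":1.5,"turn":0},{"jaw":1,"x":0,"y":0,"z":0,"turn":0},{"jaw":1,"x":0,"y":0,"z":0,"turn":0},{"jaw":1,"x":0,"y":0,"z":0,"turn":0},{"jaw":1,"x":0,"y":0,"z":0,"turn":0}]'; python3 g.py w7
```

```text
clock: 19.7
eef_pos: [545.7, 40.3, 24.0]
eef_rot: [-90.6, 0.1, -75.6]
ft_force: [-11.8, -4.5, 9.3]
gripper_width: 0.129
19.7 [545.74838028  40.31099437  24.0218687 ] [-9.05927041e+01  5.50745302e-02 -7.55718999e+01] [-11.84831262  -4.51307799   9.28475166] [-0.57723569  1.56089027 -0.07969545]
block offset 0.46429483408704186 -0.1880622005718871
strip -43 x [38.3 50.3] fence travel 8.3
strip -33 x [32.9 50.3] fence travel 8.3
strip -15 x [32.2 50.2] fence travel 8.2
strip 15 x [32.3 50.2] fence travel 8.2
strip 33 x [38.6 50.3] fence travel 8.3
wall y [-41.9  40.9] z 56.55726922837861
foot z 53 17.218479440576004
```

```bash
python3 -m handwheel '[{"jaw":1,"x":0,"y":-0.3,"z":1,"turn":0},{"jaw":1,"x":0,"y":0,"z":1,"turn":0},{"jaw":1,"x":0,"y":0,"z":0,"turn":0},{"jaw":1,"x":0,"y":0,"z":0,"turn":0},{"jaw":1,"x":0,"y":0,"z":0,"turn":0},{"jaw":1,"x":0,"y":0,"z":0,"turn":0}]'; python3 g.py w8
```

```text
clock: 20.25
eef_pos: [547.0, 40.6, 24.1]
eef_rot: [-90.7, 0.1, -75.6]
ft_force: [-14.2, -3.9, 9.8]
gripper_width: 0.127
20.25 [546.95843771  40.599302    24.07365719] [-9.06886278e+01  6.03850287e-02 -7.55676671e+01] [-14.15415567  -3.9344649    9.81336932] [-0.69332088  1.68071427 -0.01392453]
block offset 0.39091813297000044 -0.20717191174100097
strip -43 x [39.7 51.6] fence travel 9.6
strip -33 x [34.3 51.6] fence travel 9.6
strip -15 x [33.7 51.6] fence travel 9.6
strip 15 x [33.5 51.6] fence travel 9.6
strip 33 x [40.1 51.6] fence travel 9.6
wall y [-41.7  41.7] z 56.52957160669483
foot z 38 17.103855519892676
```

```bash
python3 -m handwheel '[{"jaw":1,"x":0,"y":0,"z":0,"turn":0},{"jaw":1,"x":0,"y":0,"z":0,"turn":0},{"jaw":1,"x":0,"y":0,"z":0,"turn":0},{"jaw":1,"x":0,"y":0,"z":0,"turn":0},{"jaw":1,"x":0,"y":0,"z":0,"turn":0},{"jaw":1,"x":0,"y":0,"z":0,"turn":0},{"jaw":1,"x":0,"y":0,"z":0,"turn":0},{"jaw":1,"x":0,"y":0,"z":0,"turn":0}]'; python3 g.py w9; python3 - <<'E'
from h import *
f=frame("scene"); im=f["image"][:,:,::-1]; cv2.imwrite("pics/s1.png",cv2.resize(im[100:340,130:530],(800,480),interpolation=cv2.INTER_CUBIC))
t=frame("top"); print(rect(t,(495,-281),60,85,110))
E
```

```text
clock: 20.97
eef_pos: [546.9, 40.6, 24.1]
eef_rot: [-90.7, 0.1, -75.6]
ft_force: [-12.9, -4.2, 9.0]
gripper_width: 0.125
20.9667 [546.94458837  40.64371181  24.06201192] [-9.06886051e+01  6.23117271e-02 -7.55661261e+01] [-12.86301021  -4.15107019   9.00229206] [-0.69639423  1.71848266  0.01005053]
block offset 0.38976148520197285 -0.15710889530264766
strip -43 x [39.6 51.7] fence travel 9.7
strip -33 x [34.2 51.6] fence travel 9.6
strip -15 x [33.7 51.5] fence travel 9.5
strip 15 x [33.6 51.7] fence travel 9.7
strip 33 x [40.  51.6] fence travel 9.6
wall y [-41.5  41.3] z 56.56794060945613
foot z 39 17.176800785852464
(177, np.float32(99.74855), ((496.56884765625, -278.9498596191406), (79.11759948730469, 16.501901626586914), 22.752681732177734))
```

View pics/s1.png

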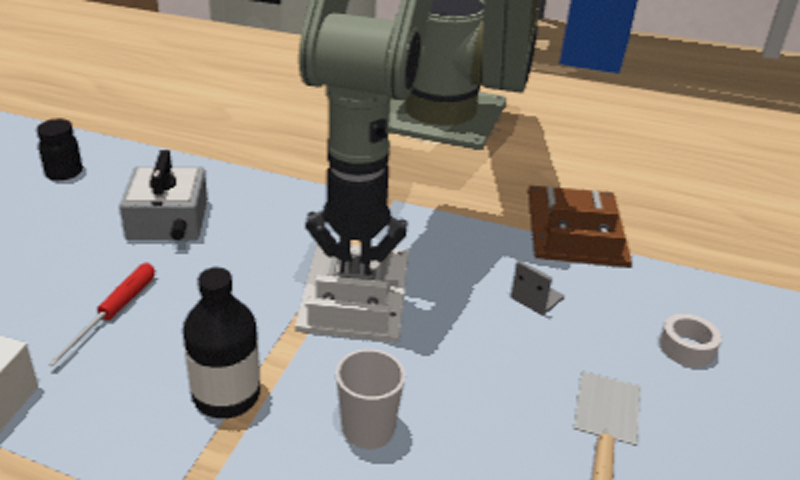

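The scene shows the bracket held against the fence at (350,285), the isolator off at (163,180), and every other item where it was. The force holds steady, so I'm handing in.

```bash
python3 -c "
from bench import robot; print(robot.sign_off())"
```

```text
the job is handed in; nothing more can be done
None
```

I turned the isolator off, then placed the ribbed bracket in the jig lane and handed in at about 21 s with the arm still holding it against the fence.

- **Isolator:** I turned it anticlockwise until it met the stop. The handle measured 22.9° and the box 22.9°, and a last check from the top camera gave 22.8°.
- **Fence:** It was driven back about 9.6 mm, so roughly 10 N and well short of the 22 mm end stop. The travel was the same across its width within 0.2 mm, so the bracket is square to it, and it held steady over the last 0.7 s.
- **Wrist force:** The sensor read about 13.5 N horizontally against the 9.6 N inferred from the fence travel. I put the difference down to friction with the bed, because the bracket is also pressed down with about 9 N.
- **Flatness:** The arm flexes under the push, so the tool tilts about 0.7°. The bracket's rear edge may therefore sit about half a millimetre off the bed; the tool can't be tilted to correct that.
- **Other items:** In the last picture, everything else on the bench was where it started.

The first move commands were refused because their rows lacked some keys. Nothing moved, and I resent them.

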